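Hold the panel press open with its lever

ROBOT

A 6-joint arm with a two-finger parallel gripper is mounted at the origin on the work surface. World frame = base frame: x ahead of the robot, y to its left, z up, the work surface at z = 0. Lengths are in mm, angles in rad, forces in N, time in s.
With the tool pointing down it reaches from about 300 to 875 mm from the base axis. Payload 4.2 kg.
Tool frame: the origin (TCP) lies at the very end of the fingers, on their centre line; the grasp point (between the pads) lies 19 mm behind it; z points along the fingers, y is the line along which they close (so a half turn about z gives the same grasp; the last joint's range is limited). The gripper opens to 85 mm and grips with 20 to 120 N. Pads are 22 mm wide; open, the fingers measure 114 mm over their backs; the gripper's body (76 mm by 85 mm) begins 54 mm behind the grasp point. The pads swing forward as they close: fully open they stand 13 mm farther back than shut.
Start: joints at [1.117, 0.32, 1.565, -0, 1.257, -0.02], TCP at [241.689, 521.755, 231.338] pointing down, gripper open.
Joint ranges: [-3.11, 3.11], [-0.84, 2.01], [0.21, 2.61], [-1.34, 4.49], [0.05, 2.63], [-2.56, 2.56]. Speed limits (rad/s): [2.57, 2.57, 3.14, 3.14, 3.14, 3.14].

INTERFACE

Orientations are given as a unit quaternion [w, x, y, z].
In Python, from rig import r gives the robot as it stands.
- The arm moves only by the tool move_arm, never from a script. Its argument "steps" is a list of rows, each an object of numbers: "dx", "dy", "dz": the shift along the tool's x, y, z each as a share of 750 mm, from -1 to 1; "rx", "ry", "rz": the turn, a rotation vector about the tool's x, y, z each as a share of 90 degrees, from -1 to 1; "grip": the opening, from 0 (shut) to 1 (fully open). A call has 1 to 5 rows; each row is the pose to reach, as a shift and turn from the pose commanded when the call began, along the tool's axes at that moment; what a row does not reach only later rows make up. A row lasts 1/10 s, in which the tool goes at most 50 mm and 8.59 degrees, less where a joint would pass 70% of its speed; a pose out of reach is approached as far as the arm can. A call with a number of a shift or a turn outside -1 to 1 is refused whole. A call with a gripper value outside its range is refused whole. The fingers move at their own pace and stop on an object; "newtons" is the grip in N (left out, the last holds). Time passes only in rows, so rows that repeat a pose let the fingers close. It gives the time, the measured TCP pose, the force, the opening and the grip force at its end, in the units of the state.
- r.observe(): the state, without advancing time (a new reading comes with each control period).
- r.get_image(name): name is "scene" or "top" or "wrist"; returns a dict with "image" (384x512x3 uint8, blue, green, red), "mtx" (3x3 intrinsics, pixels), "xyz" and "orientation" of the camera in the world. Camera axes: x right, y down, z forward; pixel columns grow to the right and rows downward; lengths in mm; the calibration is good to about 2 mm. A picture is of the moment at which its call begins. There is no depth.
- r.job_done(): hands the job in; it is judged then, once.
The state is a dict: "clock": time; "joint_positions": joint angles; "joint_velocities": joint speeds; "joint_torque": joint torques, N m; "position": TCP position; "tcp_rot": TCP orientation; "force": force on the tool from outside, world axes, zero at the start; "moment": the same for the moment, N m; "gripper_width": finger opening in mm; "finger_force": force on a finger pad.
Only numpy, scipy, OpenCV 4.12 (cv2) and the standard library are available. Lean on these libraries where they do the work, as an engineer would, in place of code of your own. Each camera call takes 0.05 s, during which the arm holds its last target. There are 200 camera calls.

TASK

Open the studio's panel press and keep it open: push the yellow knob of the safety bolt away from the lever until the bolt is fully withdrawn, then press the red pad at the lever's long end all the way down so that the heavy flap rises, and finish while still holding the pad down with the flap up. Work only by pushing and pressing with the fingers: do not touch the flap itself, do not lift the lever out of its cradle, and leave the jars, panels and other things alone.

Things in the scene. Friction and masses are not known exactly. Their poses are not given: they have to be found in the camera images.
- press: The panel press, fixed to the table: a 12 mm plywood base with lever cradle, safety bolt and, at its other end, the flap. Origin on the table directly under the lever's pivot. Its x axis runs level along the lever, from the red pad (at negative x) to the flap (positive x); z is up, y completes it.
- bolt_housing (a point): Top middle of the fixed grey bolt housing, 118 mm above the table; 120 mm to -x and 113 mm to -y of the pivot in the press's axes. The housing is 44 mm wide along x and reaches from y = -76 to -151 mm.
- bump_stop (a point): Top of the black rubber bump stop under the long arm, 46 mm above the table, 190 mm to -x of the pivot. The lever's underside comes down on it at the end of its stroke.
- lever: Loose steel lever, bar 28 x 10 mm, 0.5 kg. Its brass cross pin lies in the open slots of the grey cradle, 100 mm above the table; origin mid-pin. Long arm 265 mm to the press's -x, ending in the red pad; short arm 110 mm, its black roller under the flap's front edge. At rest it slopes 0.25 rad, pad up (body frame level then); on the bump stop 0.25 rad the other way.
- lever_pad (a point): Middle of the top of the red pad at the lever's long end (60 mm along the lever, 50 mm across, 10 mm thick). At rest about 163 mm above the table, 226 mm to -x of the pivot; on the stop about 47 mm above the table, 229 mm from the pivot. The flap's weight keeps it up: pushing it down takes about 5 to 12 N.
- flap_edge (a point): Middle of the upper front edge of the heavy steel flap of the press (about 3 kg, 172 mm along x, 220 mm wide, 22 mm plate with a dark weight and a black handle on top), hinged at its far edge, 270 mm to +x of the pivot and 87 mm above the table. Not to be touched.
- flap (a joint): Angle of the flap in rad: 0 shut, grows as its front edge rises; about 0.32 with the lever down on its stop. It falls shut when the lever is let go.
- bolt (a joint): Travel of the brass safety bolt in m: 0 to 0.008 at the start, lying under the lever's long arm, which it blocks after some 5 mm; 0.05 = fully withdrawn, at its end stop. It slides to the press's -y side, away from the lever, against about 3 N of friction and stays where it is left.
- bolt_knob (a point): Top centre of the upright yellow knob fixed on the safety bolt, 18 mm across, top 165 mm and foot 120 mm above the table. It is 120 mm to -x and 85 mm (bolt in) to 135 mm (withdrawn) to -y of the pivot in the press's axes; some 60 mm are free between it and the lever's bar when the bolt is in.
- blue_jar: Bystander: a glass paint jar with a blue cap, 62 mm across, 80 mm tall. Origin at the centre of its underside. Leave it alone.
- yellow_jar: Bystander: a glass paint jar with a yellow cap, 62 mm across, 80 mm tall. Origin at the centre of its underside. Leave it alone.
- red_panel: Bystander: a small red painted panel lying flat under the green one, 120 x 90 x 22 mm. Origin at the centre of its underside. Leave it alone.
- green_panel: Bystander: a small green and blue painted panel lying on the red one, 120 x 90 x 22 mm. Origin at the centre of its underside. Leave it alone.
- cup: Bystander: a white ceramic cup, 68 mm across, 85 mm tall. Origin at the centre of its underside. Leave it alone.
- tape_roll: Bystander: a yellow tape roll lying flat, 90 mm across, 25 mm tall. Origin at the centre of its underside. Leave it alone.
- spatula: Bystander: a spatula lying flat, 200 mm long. Origin at the centre of its underside. Leave it alone.

How it is judged (in metres and radians):
On the way:
1. The safety bolt is withdrawn (at least 42 mm) while the flap is still down (value of joint bolt above 0.042 m and value of joint flap below 0.06 rad), for 0.2 s.
At the end, for the whole second after the job is handed in: The bolt is withdrawn (at least 42 of 50 mm), the flap stands raised by more than 0.28 rad (full stroke about 0.32) and still, the robot presses on the lever with more than 1 N, and the lever's pin is in its cradle (within 12 mm of where it was) (value of joint bolt above 0.042 m and value of joint flap above 0.28 rad and contact force between any of the fingers, the arm and lever above 1 N and distance of lever from where it was at the start of the episode below 0.012 m and velocity of joint flap between -0.05 and 0.05 rad/s); the arm keeps its last pose, push and grip.
It fails at once if The robot touches the flap (contact force between any of the fingers, the arm and flap above 0.5 N).
It fails at once if The lever is lifted or pulled out of its cradle (its pin moves more than 15 mm) (distance of lever from where it was at the start of the episode above 0.015 m).
It fails at once if A bystander is displaced or lifted by more than 25 mm (distance of any of blue_jar, yellow_jar, red_panel, green_panel, cup, tape_roll, spatula from where it was at the start of the episode above 0.025 m).
It also fails if it takes over 40 s, if anything falls off the work surface, if the arm or the gripper's body presses on something with over 40 N, if the wrist force passes 120 N, or if a joint passes its speed limit or range.

## Working session

There is one attempt and no reset: what is moved stays moved. The work goes in short steps, Python scripts to look and compute and a tool call to move; the robot and the scene stay as the last step left them, time stands still between calls to the robot, and variables do not carry over. Pictures are saved under pics/ and viewed, at most 10 in all, crops included, and the job is handed in when it is done.

Besides the shell and the picture viewer there is one more tool, called after "Emit:" as name(argument=value, ...) on one line, values as JSON. move_arm: Moves the arm, as the interface text tells. Shift numbers are shares of 750 mm and turn numbers shares of 90 degrees, none past 1 either way. Its arguments: {"type":"object","properties":{"steps":{"type":"array","items":{"type":"object","properties":{"dx":{"type":"number"},"dy":{"type":"number"},"dz":{"type":"number"},"rx":{"type":"number"},"ry":{"type":"number"},"rz":{"type":"number"},"grip":{"type":"number"}}}},"newtons":{"type":"number"}},"required":["steps"]}

```bash
mkdir -p pics; ls
python3 - <<'E'
from rig import r
import cv2,json,numpy as np
c={}
for n in("scene","top"):
    d=r.get_image(n); cv2.imwrite(f"pics/{n}0.png",d["image"]); c[n]={k:np.array(d[k]).tolist() for k in("mtx","xyz","orientation")}
json.dump(c,open("cams.json","w")); print(c); print(r.observe())
E
```

```text
pics
{'scene': {'mtx': [[402.33885614807355, 0.0, 256.9471309246395], [0.0, 402.33885614807355, 190.695118999416], [0.0, 0.0, 1.0]], 'xyz': [1074.8814960871682, 810.890572866163, 829.5890528277207], 'orientation': [-0.11552142252364038, 0.2541796222608128, 0.8591948477440484, -0.4287560310660906]}, 'top': {'mtx': [[380.8789641757595, 0.0, 255.61384619765477], [0.0, 380.8789641757595, 186.9065671915075], [0.0, 0.0, 1.0]], 'xyz': [401.00091093657056, 2.4637331458299863, 1080.5557511574707], 'orientation': [-0.06548163620621805, 0.7086820503787381, -0.6996866008342306, 0.06261443446829183]}}
{'clock': 0.1, 'joint_positions': array([ 1.11697436e+00,  3.20239028e-01,  1.56553793e+00, -4.29048754e-05,
        1.25738767e+00, -1.99900239e-02]), 'joint_velocities': array([-0.00115195, -0.00028032, -0.00352018,  0.00051944,  0.0011362 ,
       -0.00099442]), 'joint_torque': array([ 6.63317514e-04, -4.16408694e+01, -2.34707147e+01, -5.27672523e-05,
        4.85787517e-03,  1.49694733e-05]), 'position': array([241.52649024, 521.35887834, 230.56739045]), 'tcp_rot': array([-1.64635671e-04,  2.15212355e-01,  9.76566958e-01, -7.68821409e-04]), 'force': array([ 0.45560085, -0.12546348,  0.61214524]), 'moment': array([ 0.03222337,  0.00375712, -0.02204991]), 'finger_force': 0.0, 'gripper_width': 85.33296468386408}
```

View pics/scene0.png

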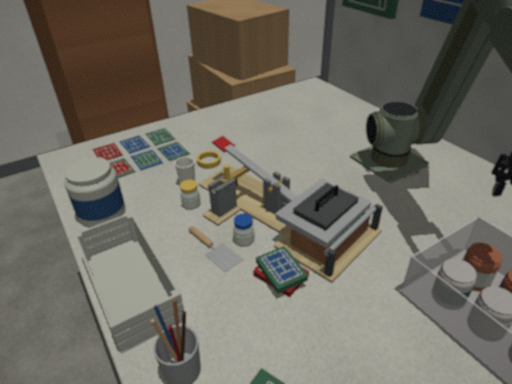

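View pics/top0.png

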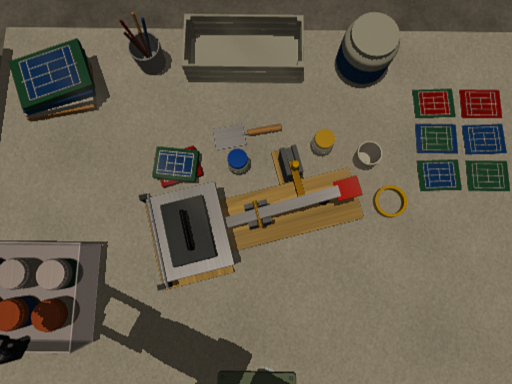

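Run:
```python
import cv2
a=cv2.imread("pics/top0.png")[130:250,220:380]; cv2.imwrite("pics/topc.png",cv2.resize(a,(800,600),interpolation=cv2.INTER_CUBIC))
a=cv2.imread("pics/scene0.png")[125:245,180:340]; cv2.imwrite("pics/scenec.png",cv2.resize(a,(800,600),interpolation=cv2.INTER_CUBIC))
```

```text
(no output)
```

View pics/topc.png

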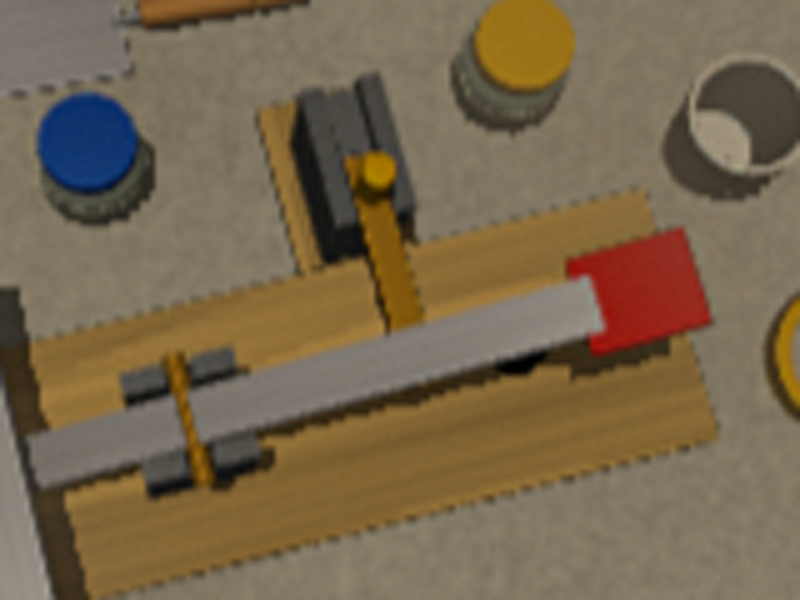

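View pics/scenec.png

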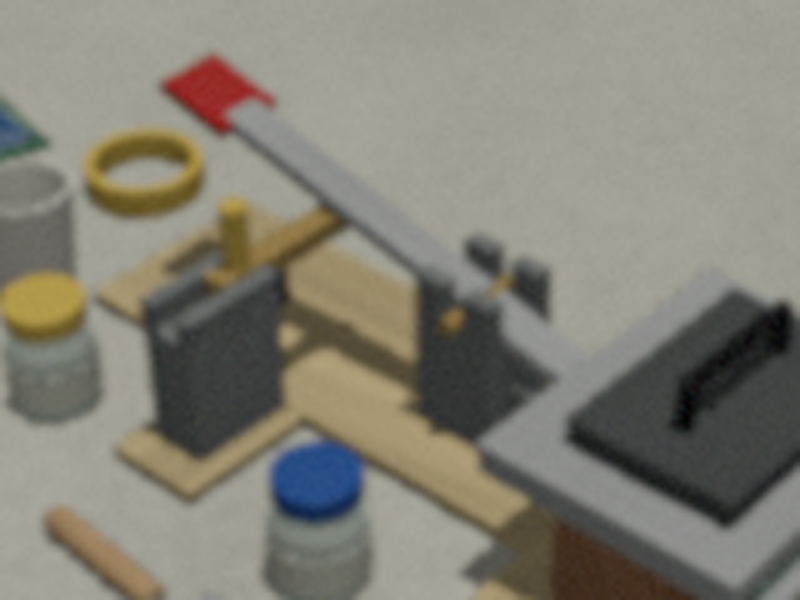

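```bash
cat > h.py <<'E'
import json,numpy as np
from scipy.spatial.transform import Rotation as R
C=json.load(open("cams.json"))
def ray(n,uv):
    c=C[n]; w,x,y,z=c["orientation"]
    return np.array(c["xyz"]),R.from_quat([x,y,z,w]).apply(np.linalg.inv(c["mtx"])@[*uv,1])
def atz(n,uv,z):
    o,d=ray(n,uv); return o+d*(z-o[2])/d[2]
def tri(a,b):
    (o,d),(p,e)=ray("top",a),ray("scene",b)
    s=np.linalg.lstsq(np.c_[d,-e],p-o,rcond=None)[0]; A=o+d*s[0];B=p+e*s[1]; return (A+B)/2,np.linalg.norm(A-B)
E
python3 - <<'E'
from h import *
np.set_printoptions(precision=1,suppress=True)
T=lambda u,v:(u/5+219.6,v/5+129.6); S=lambda u,v:(u/5+179.6,v/5+124.6)
for n,t,s,z in(("knob",T(378,172),S(232,205),165),("pad",T(639,291),S(218,93),163),("pin",T(190,420),S(480,301),100),("yjar",T(524,43),S(44,302),80),("cup",T(750,115),S(30,185),85),("bjar",T(88,142),S(317,475),80),("flapfront",T(20,455),S(560,375),110)):
    print(n,atz("top",t,z),atz("scene",s,z),tri(t,s))
k,p,q=[atz("top",T(*a),z)[:2] for a,z in(((378,172),165),((639,291),163),((190,420),104))]
d=q-p; print(np.linalg.norm(d),np.degrees(np.arctan2(d[1],d[0])))
x=d/np.linalg.norm(d); y=np.array([-x[1],x[0]]); print("x",x,"y",y,"knob in press",(k-q)@x,(k-q)@y)
E
```

```text
knob [627.7 -89.7 165. ] [628.3 -88.7 165. ] (array([627.8, -89.8, 164.2]), np.float64(0.06450660816353534))
pad [ 569.9 -217.3  163. ] [ 571.1 -211.5  163. ] (array([ 569.5, -217.3,  160. ]), np.float64(2.3097605145638624))
pin [510.8   1.6 100. ] [510.    0.7 100. ] (array([510.7,   1.6, 100.8]), np.float64(0.034930165340120306))
yjar [ 722.2 -178.5   80. ] [ 723.  -173.8   80. ] (array([ 722.3, -178.5,   77.2]), np.float64(1.8819170042479154))
cup [ 681.6 -298.8   85. ] [ 676.8 -295.7   85. ] (array([ 678.9, -296.7,   86.2]), np.float64(5.294234092534541))
bjar [663.5  58.7  80. ] [664.   63.2  80. ] (array([663.3,  59.5,  77.2]), np.float64(2.3101691957055794))
flapfront [490.6  88.1 110. ] [520.2  96.1 110. ] (array([499.4,  84. ,  92. ]), np.float64(18.11596602957636))
226.8093421173556 105.21953587533149
x [-0.3  1. ] y [-1.  -0.3] knob in press -118.93768187519001 -89.24655243375354
```

```bash
cat >> h.py <<'E'
from rig import r
def plan(p,yaw):
    """print shares for target TCP position p, tool down with tool y at yaw deg"""
    s=r.observe(); w,x,y,z=s["tcp_rot"]; A=R.from_quat([x,y,z,w])
    c,n=np.cos(np.radians(yaw)),np.sin(np.radians(yaw))
    B=R.from_matrix(np.array([[-n,c,0],[c,n,0],[0,0,-1]]))
    print("at",s["position"].round(1),"F",s["force"].round(1),"t",s["clock"],"w",round(s["gripper_width"],1))
    print("d",(A.inv().apply(np.array(p)-s["position"])/750).round(4),"r",((A.inv()*B).as_rotvec()/(np.pi/2)).round(4))
E
python3 -c "
from h import *
plan([585.3,-101.2,280],15.2)"
```

```text
at [241.5 521.4 230.6] F [ 0.5 -0.1  0.6] t 0.1 w 85.3
d [-0.7648 -0.5606 -0.065 ] r [-9.000e-04  4.000e-04  5.549e-01]
```

Emit:
move_arm(steps=[{"dx":-0.02,"dy":-0.015,"dz":-0.065,"rz":0.05,"grip":0},{"dx":-0.765,"dy":-0.56,"dz":-0.065,"rz":0.555,"grip":0},{"dx":-0.765,"dy":-0.56,"dz":-0.065,"rz":0.555,"grip":0},{"dx":-0.765,"dy":-0.56,"dz":-0.065,"rz":0.555,"grip":0},{"dx":-0.765,"dy":-0.56,"dz":-0.065,"rz":0.555,"grip":0}])

```text
invalid input
```

```bash
python3 -c "
from h import *
plan([585.3,-101.2,280],15.2)"
```

```text
at [241.5 521.4 230.6] F [ 0.5 -0.1  0.6] t 0.1 w 85.3
d [-0.7648 -0.5606 -0.065 ] r [-9.000e-04  4.000e-04  5.549e-01]
```

Emit:
move_arm(newtons=30, steps=[{"dx":-0.02,"dy":-0.015,"dz":-0.065,"rx":0,"ry":0,"rz":0.05,"grip":0},{"dx":-0.765,"dy":-0.56,"dz":-0.065,"rx":0,"ry":0,"rz":0.555,"grip":0},{"dx":-0.765,"dy":-0.56,"dz":-0.065,"rx":0,"ry":0,"rz":0.555,"grip":0},{"dx":-0.765,"dy":-0.56,"dz":-0.065,"rx":0,"ry":0,"rz":0.555,"grip":0},{"dx":-0.765,"dy":-0.56,"dz":-0.065,"rx":0,"ry":0,"rz":0.555,"grip":0}])

```text
clock: 0.6
position: [347.3, 329.1, 278.3]
tcp_rot: [0.0, 0.53, 0.848, -0.0]
force: [1.6, 0.3, 1.2]
gripper_width: 12.0
finger_force: 0.0
```

```bash
python3 -c "
from h import *
plan([585.3,-101.2,280],15.2)"
```

```text
at [347.3 329.1 278.3] F [1.6 0.3 1.2] t 0.6 w 12.0
d [-0.6547  0.0341 -0.0021] r [-0.0002  0.0002  0.1196]
```

Emit:
move_arm(steps=[{"dx":-0.655,"dy":0.034,"dz":-0.002,"rx":0,"ry":0,"rz":0.12,"grip":0},{"dx":-0.655,"dy":0.034,"dz":-0.002,"rx":0,"ry":0,"rz":0.12,"grip":0},{"dx":-0.655,"dy":0.034,"dz":-0.002,"rx":0,"ry":0,"rz":0.12,"grip":0},{"dx":-0.655,"dy":0.034,"dz":-0.002,"rx":0,"ry":0,"rz":0.12,"grip":0},{"dx":-0.655,"dy":0.034,"dz":-0.002,"rx":0,"ry":0,"rz":0.12,"grip":0}], newtons=30)

```text
clock: 1.1
position: [469.5, 110.8, 279.2]
tcp_rot: [-0.0, 0.606, 0.796, 0.0]
force: [0.4, 0.9, -1.2]
gripper_width: 0.2
finger_force: 0.0
```

```bash
python3 -c "
from h import *
plan([585.3,-101.2,280],15.2)"
```

```text
at [469.5 110.8 279.2] F [ 0.4  0.9 -1.2] t 1.1 w 0.2
d [-0.3136  0.0734 -0.0012] r [-0.0001 -0.0002  0.0029]
```

Emit:
move_arm(steps=[{"dx":-0.314,"dy":0.073,"dz":0,"rx":0,"ry":0,"rz":0.003,"grip":0},{"dx":-0.314,"dy":0.073,"dz":0,"rx":0,"ry":0,"rz":0.003,"grip":0},{"dx":-0.314,"dy":0.073,"dz":0,"rx":0,"ry":0,"rz":0.003,"grip":0},{"dx":-0.314,"dy":0.073,"dz":0,"rx":0,"ry":0,"rz":0.003,"grip":0},{"dx":-0.314,"dy":0.073,"dz":0,"rx":0,"ry":0,"rz":0.003,"grip":0}], newtons=30)

```text
clock: 1.6
position: [585.3, -102.1, 278.7]
tcp_rot: [-0.0, 0.608, 0.794, -0.0]
force: [1.0, 0.2, 0.6]
gripper_width: 0.1
finger_force: 0.0
```

```bash
python3 -c "
from h import *
plan([585.3,-101.2,170],15.2)"
```

```text
at [ 585.3 -102.1  278.7] F [1.  0.2 0.6] t 1.6 w 0.1
d [0.0012 0.0004 0.145 ] r [-0.0004 -0.0002 -0.0009]
```

Emit:
move_arm(steps=[{"dx":0.001,"dy":0,"dz":0.05,"rx":0,"ry":0,"rz":0,"grip":0},{"dx":0.001,"dy":0,"dz":0.1,"rx":0,"ry":0,"rz":0,"grip":0},{"dx":0.001,"dy":0,"dz":0.145,"rx":0,"ry":0,"rz":0,"grip":0},{"dx":0.001,"dy":0,"dz":0.145,"rx":0,"ry":0,"rz":0,"grip":0}], newtons=30)

```text
clock: 2.0
position: [581.0, -98.4, 165.3]
tcp_rot: [-0.005, 0.608, 0.794, -0.003]
force: [-0.1, -0.7, 0.1]
gripper_width: -0.2
finger_force: 0.0
```

```bash
python3 -c "
from h import *
import cv2
a=r.get_image('scene')['image'][100:220,180:340]; cv2.imwrite('pics/s2.png',cv2.resize(a,(800,600),interpolation=cv2.INTER_CUBIC))
plan([585.3,-101.2,133],15.2)"
```

```text
at [583.1 -98.6 168.5] F [ 0.3 -0.2  0.1] t 2.05 w 0.2
d [-0.0042  0.0022  0.0473] r [-0.0033 -0.0016 -0.0001]
```

View pics/s2.png

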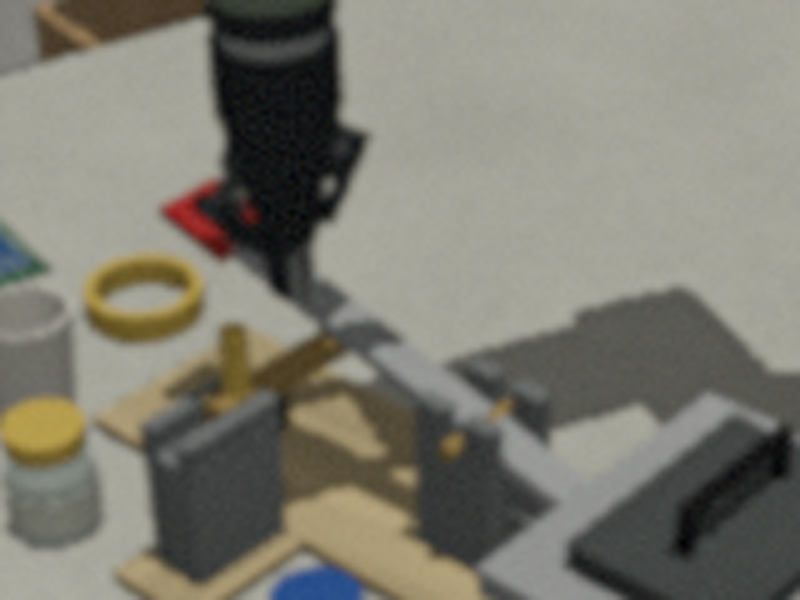

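The closed fingertips are at crop (290,290), in front of the lever as planned. The knob is at (234,335), and the lever and flap are undisturbed.

Emit:
move_arm(steps=[{"dx":-0.003,"dy":0.002,"dz":0.015,"rx":0,"ry":0,"rz":0,"grip":0},{"dx":-0.003,"dy":0.002,"dz":0.03,"rx":0,"ry":0,"rz":0,"grip":0},{"dx":-0.003,"dy":0.002,"dz":0.047,"rx":0,"ry":0,"rz":0,"grip":0},{"dx":-0.003,"dy":0.002,"dz":0.047,"rx":0,"ry":0,"rz":0,"grip":0},{"dx":-0.003,"dy":0.002,"dz":0.047,"rx":0,"ry":0,"rz":0,"grip":0}], newtons=30)

```text
clock: 2.55
position: [586.5, -100.5, 135.2]
tcp_rot: [-0.0, 0.607, 0.794, -0.0]
force: [0.4, -0.0, 0.3]
gripper_width: -0.1
finger_force: 0.0
```

```bash
python3 -c "
from h import *
plan([585.3,-101.2,133],15.2)"
```

```text
at [ 586.5 -100.5  135.2] F [ 0.4 -0.   0.3] t 2.55 w -0.1
d [-0.0004 -0.0018  0.003 ] r [-0.0002 -0.0001  0.    ]
```

Emit:
move_arm(steps=[{"dx":0,"dy":0.015,"dz":0,"rx":0,"ry":0,"rz":0,"grip":0},{"dx":0,"dy":0.027,"dz":0,"rx":0,"ry":0,"rz":0,"grip":0},{"dx":0,"dy":0.039,"dz":0,"rx":0,"ry":0,"rz":0,"grip":0},{"dx":0,"dy":0.051,"dz":0,"rx":0,"ry":0,"rz":0,"grip":0},{"dx":0,"dy":0.063,"dz":0,"rx":0,"ry":0,"rz":0,"grip":0}], newtons=30)

```text
clock: 3.05
position: [632.7, -88.2, 135.5]
tcp_rot: [-0.0, 0.607, 0.794, -0.0]
force: [-3.1, -2.4, 2.6]
gripper_width: -0.1
finger_force: 1.9
```

Emit:
move_arm(steps=[{"dx":0,"dy":0.007,"dz":0,"rx":0,"ry":0,"rz":0,"grip":0},{"dx":0,"dy":0.013,"dz":0,"rx":0,"ry":0,"rz":0,"grip":0},{"dx":0,"dy":0.018,"dz":0,"rx":0,"ry":0,"rz":0,"grip":0},{"dx":0,"dy":0.018,"dz":0,"rx":0,"ry":0,"rz":0,"grip":0}], newtons=30)

```text
clock: 3.45
position: [645.9, -84.4, 135.2]
tcp_rot: [0.0, 0.607, 0.794, 0.0]
force: [0.2, -0.7, 1.0]
gripper_width: -0.6
finger_force: 0.3
```

```bash
python3 -c "
from h import *
s=r.observe();print((s['position'][:2]-[627.7,-89.7])@[.965,.2625])
plan(s['position'],15.2)"
```

```text
18.93420342481662
at [645.9 -84.4 135.2] F [ 0.2 -0.7  1. ] t 3.45 w -0.6
d [0. 0. 0.] r [ 0.0007 -0.0001  0.    ]
```

Emit:
move_arm(steps=[{"dx":0,"dy":0.003,"dz":0,"rx":0,"ry":0,"rz":0,"grip":0},{"dx":0,"dy":0.005,"dz":0,"rx":0,"ry":0,"rz":0,"grip":0},{"dx":0,"dy":0.005,"dz":0,"rx":0,"ry":0,"rz":0,"grip":0}], newtons=30)

```text
clock: 3.75
position: [648.7, -83.6, 135.2]
tcp_rot: [-0.0, 0.607, 0.794, -0.0]
force: [-2.8, -0.8, 1.2]
gripper_width: -0.2
finger_force: 1.2
```

Emit:
move_arm(steps=[{"dx":0,"dy":0.002,"dz":0,"rx":0,"ry":0,"rz":0,"grip":0},{"dx":0,"dy":0.004,"dz":0,"rx":0,"ry":0,"rz":0,"grip":0},{"dx":0,"dy":0.004,"dz":0,"rx":0,"ry":0,"rz":0,"grip":0}], newtons=30)

```text
clock: 4.05
position: [649.2, -83.5, 135.1]
tcp_rot: [-0.002, 0.607, 0.794, -0.002]
force: [-8.9, -2.1, 4.5]
gripper_width: 0.1
finger_force: 4.6
```

```bash
python3 -c "
from h import *
s=r.observe();print((s['position'][:2]-[627.7,-89.7])@[.965,.2625])
for n in ('top',):
  import cv2
  a=r.get_image(n)['image'][120:216,240:368]; cv2.imwrite('pics/t3.png',cv2.resize(a,(768,576),interpolation=cv2.INTER_CUBIC))
plan(s['position'],15.2)"
```

```text
22.393405148837132
at [649.2 -83.5 135.1] F [-7.7 -3.6  3.4] t 4.1 w -0.2
d [ 0.  0. -0.] r [-0.0037 -0.0005 -0.    ]
```

View pics/t3.png

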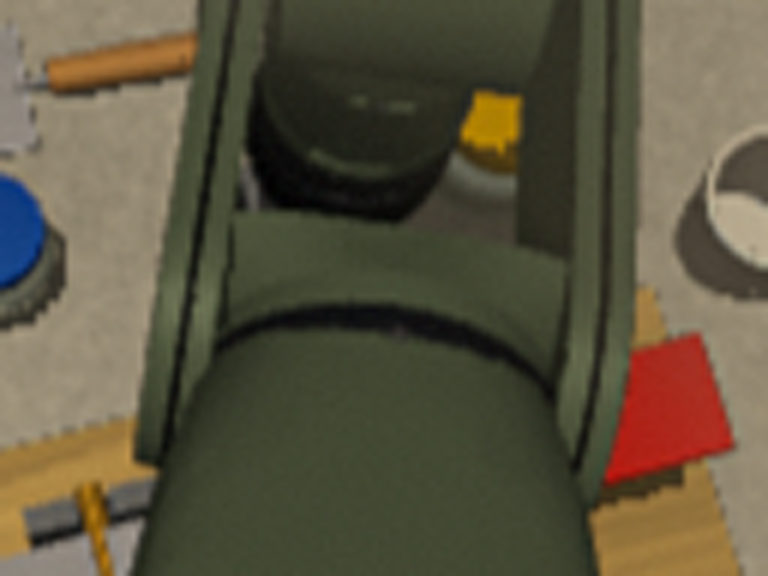

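The arm hides the knob in this top view, with the red pad still visible at crop (670,410). The 8 N force with no further motion, after about 46 mm of travel, shows the bolt is at its end stop. Next I retreat, then go to the pad.

Emit:
move_arm(steps=[{"dx":0,"dy":-0.012,"dz":0,"rx":0,"ry":0,"rz":0,"grip":0},{"dx":0,"dy":-0.025,"dz":0,"rx":0,"ry":0,"rz":0,"grip":0},{"dx":0,"dy":-0.025,"dz":-0.06,"rx":0,"ry":0,"rz":0,"grip":0},{"dx":0,"dy":-0.025,"dz":-0.11,"rx":0,"ry":0,"rz":0,"grip":0},{"dx":0,"dy":-0.025,"dz":-0.11,"rx":0,"ry":0,"rz":0,"grip":0}], newtons=30)

```text
clock: 4.6
position: [636.7, -88.2, 224.5]
tcp_rot: [0.006, 0.607, 0.794, 0.004]
force: [-0.1, 0.2, -0.1]
gripper_width: -0.1
finger_force: 0.0
```

```bash
python3 -c "
from h import *
plan([570,-217.3,217],15.2)"
```

```text
at [636.7 -88.2 224.5] F [-0.1  0.2 -0.1] t 4.6 w -0.1
d [-0.1428 -0.1311  0.009 ] r [ 0.0082  0.0031 -0.0001]
```

Emit:
move_arm(steps=[{"dx":-0.143,"dy":-0.131,"dz":0.009,"rx":0,"ry":0,"rz":0,"grip":0},{"dx":-0.143,"dy":-0.131,"dz":0.009,"rx":0,"ry":0,"rz":0,"grip":0},{"dx":-0.143,"dy":-0.131,"dz":0.009,"rx":0,"ry":0,"rz":0,"grip":0},{"dx":-0.143,"dy":-0.131,"dz":0.009,"rx":0,"ry":0,"rz":0,"grip":0},{"dx":-0.143,"dy":-0.131,"dz":0.009,"rx":0,"ry":0,"rz":0,"grip":0}], newtons=30)

```text
clock: 5.1
position: [566.5, -217.7, 210.8]
tcp_rot: [0.0, 0.608, 0.794, 0.001]
force: [-0.2, 0.8, -0.1]
gripper_width: -0.0
finger_force: 0.0
```

```bash
python3 -c "
from h import *
import cv2
a=r.get_image('scene')['image'][100:220,180:340]; cv2.imwrite('pics/s4.png',cv2.resize(a,(800,600),interpolation=cv2.INTER_CUBIC))
plan([570,-217.3,170],15.2)"
```

```text
at [ 567.  -216.8  210.9] F [ 0.2 -0.3  0.1] t 5.15 w -0.4
d [-0.0017  0.0036  0.0546] r [ 0.0007 -0.0003 -0.0005]
```

View pics/s4.png

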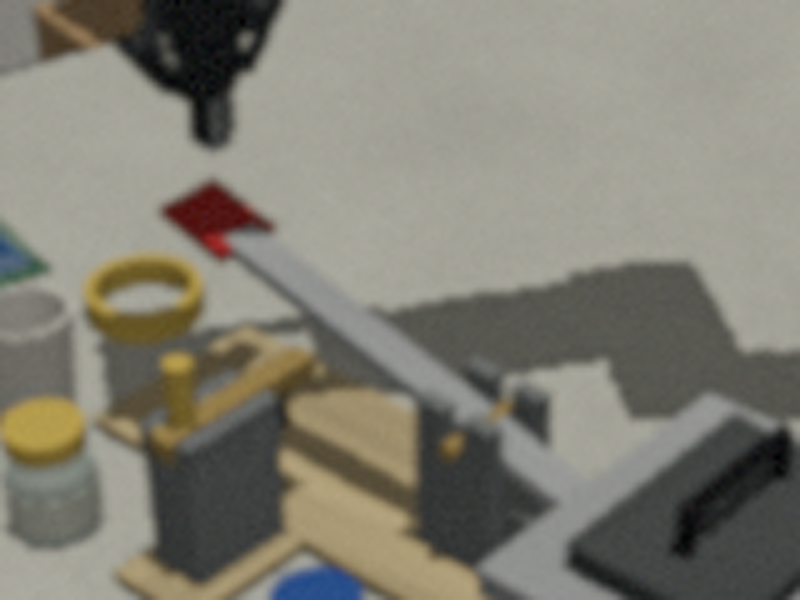

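The knob is now at crop (178,365), so the bolt is withdrawn clear of the lever. The fingers hang above the red pad at (215,220). Next I press down.

Emit:
move_arm(steps=[{"dx":-0.002,"dy":0.003,"dz":0.03,"rx":0,"ry":0,"rz":0,"grip":0},{"dx":-0.002,"dy":0.003,"dz":0.055,"rx":0,"ry":0,"rz":0,"grip":0},{"dx":-0.002,"dy":0.003,"dz":0.067,"rx":0,"ry":0,"rz":0,"grip":0},{"dx":-0.002,"dy":0.003,"dz":0.08,"rx":0,"ry":0,"rz":0,"grip":0},{"dx":-0.002,"dy":0.003,"dz":0.092,"rx":0,"ry":0,"rz":0,"grip":0}], newtons=30)

```text
clock: 5.65
position: [571.7, -218.6, 144.1]
tcp_rot: [0.003, 0.606, 0.795, -0.0]
force: [-1.9, -4.6, 9.2]
gripper_width: -0.0
finger_force: 4.1
```

```bash
python3 -c "
from h import *
plan([569,-219,60],15.2)"
```

```text
at [ 571.7 -218.6  144.1] F [-1.9 -4.6  9.2] t 5.65 w -0.0
d [ 0.0011 -0.004   0.1122] r [0.0025 0.0036 0.0015]
```

Emit:
move_arm(steps=[{"dx":0,"dy":0,"dz":0.014,"rx":0,"ry":0,"rz":0,"grip":0},{"dx":0,"dy":-0.001,"dz":0.028,"rx":0,"ry":0,"rz":0,"grip":0},{"dx":0,"dy":-0.001,"dz":0.042,"rx":0,"ry":0,"rz":0,"grip":0},{"dx":0,"dy":-0.002,"dz":0.056,"rx":0,"ry":0,"rz":0,"grip":0},{"dx":0,"dy":-0.002,"dz":0.07,"rx":0,"ry":0,"rz":0,"grip":0}], newtons=30)

```text
clock: 6.15
position: [572.2, -220.1, 92.7]
tcp_rot: [0.006, 0.607, 0.795, 0.001]
force: [1.3, -5.3, 9.8]
gripper_width: -0.1
finger_force: 5.0
```

```bash
python3 -c "
from h import *
plan([569,-219,50],15.2)"
```

```text
at [ 572.2 -220.1   92.7] F [ 1.3 -5.3  9.8] t 6.15 w -0.1
d [ 0.003  -0.0041  0.0569] r [0.0051 0.0055 0.0014]
```

Emit:
move_arm(steps=[{"dx":0,"dy":-0.001,"dz":0.013,"rx":0,"ry":0,"rz":0,"grip":0},{"dx":0,"dy":-0.002,"dz":0.026,"rx":0,"ry":0,"rz":0,"grip":0},{"dx":0,"dy":-0.002,"dz":0.038,"rx":0,"ry":0,"rz":0,"grip":0},{"dx":0,"dy":-0.003,"dz":0.048,"rx":0,"ry":0,"rz":0,"grip":0},{"dx":0,"dy":-0.003,"dz":0.053,"rx":0,"ry":0,"rz":0,"grip":0}], newtons=30)

```text
clock: 6.65
position: [568.4, -217.2, 51.6]
tcp_rot: [0.002, 0.607, 0.795, 0.002]
force: [0.8, 4.1, 11.8]
gripper_width: 0.2
finger_force: 6.0
```

```bash
python3 -c "
from h import *
plan([569,-219,50],15.2)"
```

```text
at [ 568.4 -217.2   51.6] F [ 0.8  4.1 11.8] t 6.65 w 0.2
d [-0.0025  0.0001  0.0021] r [0.0032 0.0003 0.0004]
```

Now I settle and press a few mm further onto the stop.

Emit:
move_arm(steps=[{"dx":0,"dy":0,"dz":0.002,"rx":0,"ry":0,"rz":0,"grip":0},{"dx":0,"dy":0,"dz":0.004,"rx":0,"ry":0,"rz":0,"grip":0},{"dx":0,"dy":0,"dz":0.004,"rx":0,"ry":0,"rz":0,"grip":0},{"dx":0,"dy":0,"dz":0.004,"rx":0,"ry":0,"rz":0,"grip":0}], newtons=30)

```text
clock: 7.05
position: [568.6, -217.1, 51.1]
tcp_rot: [0.002, 0.607, 0.795, 0.002]
force: [-1.6, 5.2, 20.6]
gripper_width: 0.1
finger_force: 9.4
```

```bash
python3 -c "
from h import *
import cv2
a=r.get_image('scene')['image'][100:220,180:340]; cv2.imwrite('pics/s5.png',cv2.resize(a,(800,600),interpolation=cv2.INTER_CUBIC))
plan([569,-219,50],15.2)"
```

```text
at [ 568.6 -217.1   51.1] F [-3.   4.8 20.7] t 7.1 w 0.2
d [-0.0026 -0.0001  0.0015] r [0.0037 0.0008 0.0005]
```

View pics/s5.png

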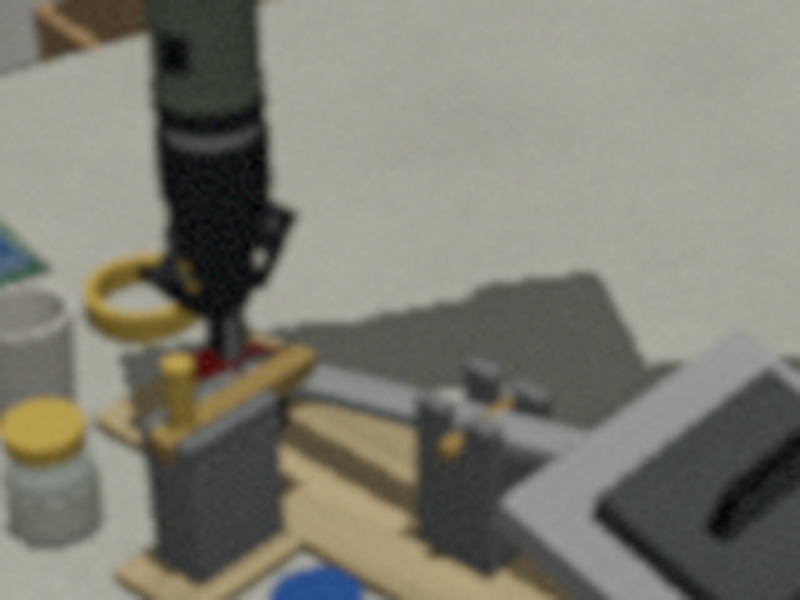

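The fingers hold the red pad down at crop (230,355), with about 21 N and no further motion. The flap front edge is raised at (510,500), the pin is in its cradle at (480,420), and the knob is withdrawn at (178,370).

```bash
python3 -c "
from rig import r
print(r.job_done())"
```

```text
the job is handed in; nothing more can be done
None
```

I handed the job in with the bolt pushed to its end stop, the flap raised and the fingers holding the pad on its stop with about 21 N; the hand-in gave no verdict back.

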